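Lay the cooling parts out in rebuild order

ROBOT

A 6-joint arm with a two-finger parallel gripper is mounted at the origin on the work surface. World frame = base frame: x ahead of the robot, y to its left, z up, the work surface at z = 0. Lengths are in m, angles in rad, forces in N, time in s.
With the tool pointing down it reaches from about 0.3 to 0.875 m from the base axis. Payload 6.4 kg.
Tool frame: the origin (TCP) lies on the centre line of the jaws, within the pads' length; the fingertips stand 11 mm ahead of it and the grasp point (between the pads) lies 8 mm behind it; x points along the fingers, y is the direction in which the jaws open and shut, and the axes are right-handed (so a half turn about x gives the same grasp; the last joint's range is limited). The gripper opens to 85 mm and grips with 20 to 120 N. Pads are 22 mm wide; open, the fingers measure 114 mm over their backs; the gripper's body (76 mm by 85 mm) begins 54 mm behind the grasp point. The pads swing forward as they close: fully open they stand 13 mm farther back than shut.
Start: joints at [1.095, 0.181, 1.607, -0, 1.354, -0.206], TCP at [0.153, 0.554, 0.242] pointing down, gripper open.
Joint ranges: [-2.99, 2.99], [-0.89, 2.07], [0.3, 2.58], [-1.14, 4.28], [0, 2.63], [-3.12, 3.12]. Speed limits (rad/s): [2.57, 2.57, 3.01, 3.14, 3.14, 3.14].

INTERFACE

Orientations are given as a unit quaternion [w, x, y, z].
In Python, from bench import ctrl, camera, hand_in gives the robot as it stands. The module is installed in compiled form; this text tells all that it offers.
- The arm moves only by the tool drive_tool, never from a script. Its argument "increments" is a list of rows, each a list of 7 numbers: the shift along the tool's x, y, z in m, then the turn, a rotation vector about the tool's x, y, z in degrees, then the gripper's target within -1 to 1 (fully open at 1, half-way at 0, shut at -1). In form: [[dx, dy, dz, rx, ry, rz, claw], ...]. A call has 1 to 10 rows; each row shifts and turns the commanded pose from where the row before left it, along the tool's axes as they then stand; what a row does not reach is not made up. A row lasts 1/8 s, in which the tool goes at most 62.5 mm and 10.7 degrees, less where a joint would pass 70% of its speed; a pose out of reach is approached as far as the arm can. A call is refused whole if a number of a shift passes 0.0625 or a number of a turn 10.7, either way. A call with a gripper value outside its range is refused whole. The fingers move at their own pace and stop on an object; the grip force is fixed at half the most. Time passes only in rows, so rows that do not move let the fingers close. It gives the time, the measured TCP pose, the force and the opening at its end, in the units of the state.
- ctrl.get_obs(): the state, without advancing time (a new reading comes with each control period).
- camera(name): name is "scene" or "top" or "wrist"; returns a dict with "img" (480x640x3 uint8, red, green, blue), "depth" (480x640 float32, m along the optical axis (not along the pixel's ray), 0 where there is no reading), "fx", "fy", "cx", "cy" (pixels), "world_from_camera" (4x4, takes a point from camera to world coordinates); the wrist camera has in their place "hand_eye" (4x4, takes a point from camera to tool coordinates, whose origin is the TCP and whose axes are the tool frame's). Camera axes: x right, y down, z forward; pixel columns grow to the right and rows downward; lengths in m; the calibration is good to about 2 mm. A picture is of the moment at which its call begins: read the wrist's pose just before it.
- hand_in(): hands the job in, once; it reports no verdict.
The state is a dict: "time_s": time; "q": joint angles; "dq": joint speeds; "joint_efforts": joint torques, N m; "eef_pos": TCP position; "eef_rot": TCP orientation; "wrist_force": force on the tool from outside, world axes, zero at the start; "torque": the same for the moment, N m; "opening": opening from 0.0 (shut) to 1.0 (fully open).
Only numpy, scipy, OpenCV 4.12 (cv2) and the standard library are available. Lean on these libraries where they do the work, as an engineer would, in place of code of your own. Each camera call takes 0.05 s, during which the arm holds its last target.

TASK

The four cooling parts in the matted strip-down tray lie in the order in which they came out of the computer. Move them to the bare build tray in the reverse order, so that the part at the strip-down tray's left end goes to the build tray's right end, the next one beside it, and so on. Set each one down upright and flat in the middle of its own bay, never tipping a part over, and let go of all of them.

Things in the scene. Friction and masses are not known exactly. Their poses are not given: they have to be found in the camera images.
- strip_tray: Strip-down tray: black, fixed, 90 (x) by 256 mm (y), floor 5 mm above the table, no side walls; five ribs 4 mm thick, 6 mm above the floor, at y = -124, -62, 0, 62, 124 mm make four bays centred at y = -93, -31, 31, 93 mm, x = 0. Origin: centre of underside; z up, y to the robot's left within 0.2 rad. A blue mat in each bay; the four parts start here, one per bay.
- build_tray: Build tray: grey, fixed, 90 (x) by 256 mm (y), floor 5 mm above the table, no side walls; five ribs 4 mm thick, 6 mm above the floor, at y = -124, -62, 0, 62, 124 mm make four bays centred at y = -93, -31, 31, 93 mm, x = 0. Origin: centre of underside; z up, y to the robot's left within 0.2 rad. Bare and empty at the start. May stand nearer or farther than the other tray.
- tower: The tall tower cooler: copper foot 40 x 40 x 8 mm, a gap up to 16 mm, then a stack of thin aluminium plates 40 mm (its x) by 36 mm (its y) up to 54 mm; about 0.2 kg. Origin: centre of its underside; z up. It stands on its mat (7 mm above the table), turned up to 0.12 rad from the tray's axes. Grip it by the plate stack.
- finned: The square finned heat sink: aluminium, 42 x 42 mm, 32 mm high, upright fins running along its x, about 0.11 kg. Origin: centre of its underside; z up. It stands on its mat (7 mm above the table), turned up to 0.12 rad from the tray's axes. 
- fan: The small square fan lying flat: black frame 40 x 40 mm, 28 mm high, grey blades, about 0.055 kg. Origin: centre of its underside; z up. It stands on its mat (7 mm above the table), turned up to 0.12 rad from the tray's axes. 
- round: The round heat sink: aluminium fins around a copper core, 44 mm diameter, 30 mm high, about 0.12 kg. Origin: centre of its underside; z up. It stands on its mat (7 mm above the table), turned up to 0.12 rad from the tray's axes. 
- mat_tower: The blue mat, 84 mm (x) by 54 mm (y), 2 mm thick, fixed in the strip-down tray's bay in which the tower cooler stands at the start (it stays there and marks that bay). All four mats look alike. Origin: centre of its underside, on the tray floor, axes as the tray's.
- mat_finned: The blue mat, 84 mm (x) by 54 mm (y), 2 mm thick, fixed in the strip-down tray's bay in which the square finned heat sink stands at the start (it stays there and marks that bay). All four mats look alike. Origin: centre of its underside, on the tray floor, axes as the tray's.
- mat_fan: The blue mat, 84 mm (x) by 54 mm (y), 2 mm thick, fixed in the strip-down tray's bay in which the fan stands at the start (it stays there and marks that bay). All four mats look alike. Origin: centre of its underside, on the tray floor, axes as the tray's.
- mat_round: The blue mat, 84 mm (x) by 54 mm (y), 2 mm thick, fixed in the strip-down tray's bay in which the round heat sink stands at the start (it stays there and marks that bay). All four mats look alike. Origin: centre of its underside, on the tray floor, axes as the tray's.
Mind the look-alikes: they are no part of the job. Leave any blue or purple look-alike of the tower alone. Leave any green look-alike of the finned alone.

How it is judged:
At the end, for the whole second after the job is handed in: Each part stands released, at rest, upright (within 0.1 rad) and on the floor of the build tray (within 4 mm), within 15 mm of its bay's centre across the row and 10 mm along it, in the bay that reverses the row: strip-down bay y = -93 to build bay 93, -31 to 31, 31 to -31, 93 to -93 mm (x of tower in the frame of build_tray between -0.015 and 0.015 m and z of tower in the frame of build_tray between 0.001 and 0.009 m and angle between each of tower, finned, fan, round's own z axis and vertical below 0.1 rad and linear speed of each of tower, finned, fan, round below 0.02 m/s and angular speed of each of tower, finned, fan, round below 0.2 rad/s and ((y of mat_tower in the frame of strip_tray between -0.113 and -0.073 m and y of tower in the frame of build_tray between 0.083 and 0.103 m) or (y of mat_tower in the frame of strip_tray between -0.051 and -0.011 m and y of tower in the frame of build_tray between 0.021 and 0.041 m) or (y of mat_tower in the frame of strip_tray between 0.011 and 0.051 m and y of tower in the frame of build_tray between -0.041 and -0.021 m) or (y of mat_tower in the frame of strip_tray between 0.073 and 0.113 m and y of tower in the frame of build_tray between -0.103 and -0.083 m)) and x of finned in the frame of build_tray between -0.015 and 0.015 m and z of finned in the frame of build_tray between 0.001 and 0.009 m and ((y of mat_finned in the frame of strip_tray between -0.113 and -0.073 m and y of finned in the frame of build_tray between 0.083 and 0.103 m) or (y of mat_finned in the frame of strip_tray between -0.051 and -0.011 m and y of finned in the frame of build_tray between 0.021 and 0.041 m) or (y of mat_finned in the frame of strip_tray between 0.011 and 0.051 m and y of finned in the frame of build_tray between -0.041 and -0.021 m) or (y of mat_finned in the frame of strip_tray between 0.073 and 0.113 m and y of finned in the frame of build_tray between -0.103 and -0.083 m)) and x of fan in the frame of build_tray between -0.015 and 0.015 m and z of fan in the frame of build_tray between 0.001 and 0.009 m and ((y of mat_fan in the frame of strip_tray between -0.113 and -0.073 m and y of fan in the frame of build_tray between 0.083 and 0.103 m) or (y of mat_fan in the frame of strip_tray between -0.051 and -0.011 m and y of fan in the frame of build_tray between 0.021 and 0.041 m) or (y of mat_fan in the frame of strip_tray between 0.011 and 0.051 m and y of fan in the frame of build_tray between -0.041 and -0.021 m) or (y of mat_fan in the frame of strip_tray between 0.073 and 0.113 m and y of fan in the frame of build_tray between -0.103 and -0.083 m)) and x of round in the frame of build_tray between -0.015 and 0.015 m and z of round in the frame of build_tray between 0.001 and 0.009 m and ((y of mat_round in the frame of strip_tray between -0.113 and -0.073 m and y of round in the frame of build_tray between 0.083 and 0.103 m) or (y of mat_round in the frame of strip_tray between -0.051 and -0.011 m and y of round in the frame of build_tray between 0.021 and 0.041 m) or (y of mat_round in the frame of strip_tray between 0.011 and 0.051 m and y of round in the frame of build_tray between -0.041 and -0.021 m) or (y of mat_round in the frame of strip_tray between 0.073 and 0.113 m and y of round in the frame of build_tray between -0.103 and -0.083 m))); the robot touches nothing.
It fails at once if a part is tipped over (angle between any of tower, finned, fan, round's own z axis and vertical above 0.7 rad).
It also fails if it takes over 96 s, if anything falls off the work surface, if the arm or the gripper's body presses on something with over 40 N, if the wrist force passes 120 N, or if a joint passes its speed limit or range.

## Working session

There is one attempt and no reset: what is moved stays moved. The work goes in short steps, Python scripts to look and compute and a tool call to move; the robot and the scene stay as the last step left them, time stands still between calls to the robot, and variables do not carry over. Pictures are saved under pics/ and viewed, and the job is handed in when it is done.

Besides the shell and the picture viewer there is one more tool, called after "Request:" as name(argument=value, ...), one argument or row to a line, values as JSON. drive_tool: Moves the arm, as the interface text tells. Its arguments: {"type":"object","properties":{"increments":{"type":"array","items":{"type":"array","items":{"type":"number"}}}},"required":["increments"]}

```bash
mkdir -p pics; ls
cat > h.py <<'E'
import numpy as np, cv2
from bench import ctrl, camera, hand_in
from scipy.spatial.transform import Rotation as R
def save(n,img): cv2.imwrite(n,cv2.cvtColor(img,cv2.COLOR_RGB2BGR))
def pts(c,T=None):
    T=c["world_from_camera"] if T is None else T
    v,u=np.mgrid[0:480,0:640]; d=c["depth"]
    p=np.stack([(u-c["cx"])/c["fx"]*d,(v-c["cy"])/c["fy"]*d,d],-1)
    return p@T[:3,:3].T+T[:3,3]
E
python3 - <<'E'
from h import *
o=ctrl.get_obs(); print(o)
for n in("top","scene"):
    c=camera(n); save(f"pics/{n}0.png",c["img"]); np.savez(f"{n}0.npz",**c); print(n,c["fx"],c["cx"],c["cy"],c["world_from_camera"].round(3))
E
```

```text
pics
{'time_s': 0.0, 'q': array([ 1.09470384e+00,  1.81532019e-01,  1.60800734e+00, -2.82297831e-06,
        1.35381986e+00, -2.06298955e-01]), 'dq': array([-7.69498279e-04, -9.00409973e-06, -5.02138899e-04, -9.23581439e-04,
       -1.10162420e-04, -4.30329429e-04]), 'joint_efforts': array([-9.01214589e-04, -4.44873083e+01, -3.51337767e+01, -1.93564829e-04,
        9.17061581e-03,  8.04082561e-05]), 'eef_pos': array([0.15298721, 0.55371518, 0.24138954]), 'eef_rot': array([ 0.70047455,  0.09450824,  0.7008907 , -0.09568603]), 'wrist_force': array([ 0.64026688, -0.01814535,  0.32386391]), 'torque': array([0.00987127, 0.01170068, 0.01741586]), 'opening': 0.9996737557239129}
top 450.30510972089627 320.92948035098993 234.768666452127 [[-0.021 -0.994  0.111  0.465]
 [-1.     0.022  0.007  0.055]
 [-0.009 -0.111 -0.994  0.683]
 [ 0.     0.     0.     1.   ]]
scene 551.1386073749846 319.2027748192701 228.94672637273206 [[-0.909  0.291 -0.299  0.801]
 [ 0.417  0.629 -0.656  0.564]
 [-0.003 -0.721 -0.693  0.625]
 [ 0.     0.     0.     1.   ]]
```

View pics/top0.png

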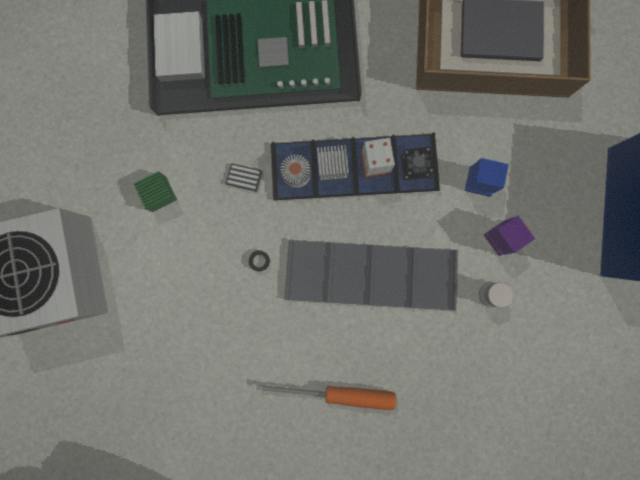

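View pics/scene0.png

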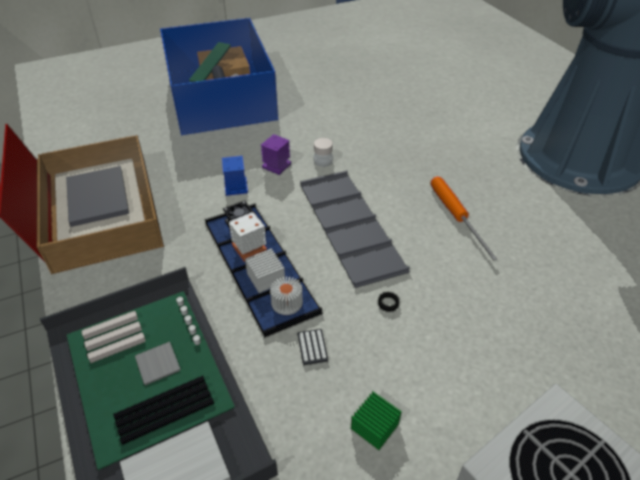

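Run:
```python
from h import *
c=dict(np.load("top0.npz")); P=pts(c); img=c["img"]
def rect(mask,name,z0,z1):
    m=mask.astype(np.uint8)
    n,l,s,_=cv2.connectedComponentsWithStats(m); k=1+np.argmax(s[1:,4]); m=l==k
    xy=P[m][:,:2]; r=cv2.minAreaRect((xy*1000).astype(np.float32)); print(name,s[k],r, 'z',np.percentile(P[m][:,2],[5,50,95]).round(4))
# table z
print("table",np.median(P[330:370,200:450,2]), "zs bays build",[P[275,x,2].round(4) for x in(307,347,388,433)])
hsv=cv2.cvtColor(img,cv2.COLOR_RGB2HSV)
v,u=np.mgrid[0:480,0:640]
reg=lambda a,b,c_,d:(u>a)&(u<b)&(v>c_)&(v<d)
print(hsv[275,[280,307,347,388,433,470]],hsv[195,[260,276,295,333,378,418,450]])
b=(hsv[...,2]<115)&reg(275,470,230,325); rect(b,"build",0,0)
s=reg(265,445,125,210)&(hsv[...,2]<115)
rect(s,"strip dark",0,0)
big=cv2.resize(img[120:320,225:525],None,fx=2.6,fy=2.6,interpolation=cv2.INTER_CUBIC); save("pics/crop0.png",big)
H=P[...,2]
for nm,x0,x1,zt in(("round",275,316,.037),("finned",314,352,.039),("tower",356,399,.061),("fan",398,440,.035)):
    m=reg(x0,x1,132,200)&(H>zt-.008)&(H<zt+.01)
    xy=P[m]; print(nm,m.sum(),np.median(xy[:,2]),cv2.minAreaRect((xy[:,:2]*1000).astype(np.float32)),np.median(xy,0).round(4))
```

```text
table -0.00011257235932388143 zs bays build [np.float64(0.0031), np.float64(0.0029), np.float64(0.0056), np.float64(0.0049)]
[[ 34  16 112]
 [105   6  89]
 [120   6  88]
 [110   9  88]
 [ 60   3  85]
 [ 38  15 139]] [[ 30  13 136]
 [ 90  10  52]
 [110  69  81]
 [108  23  56]
 [ 38  17 119]
 [ 30  12 125]
 [ 39  13 142]]
build [  278   239   192    72 10927] ((479.6098937988281, -18.756484985351562), (288.63226318359375, 92.94792938232422), 85.00790405273438) z [0.0011 0.005  0.0107]
strip dark [ 266  132  179   69 8714] ((582.714599609375, 2.12628173828125), (228.36013793945312, 278.40899658203125), 3.469024658203125) z [0.0002 0.0074 0.0357]
round 522 0.03627401842353478 ((636.4314575195312, 96.38739013671875), (42.89628601074219, 41.96885299682617), 17.293476104736328) [0.6357 0.0958 0.0363]
finned 381 0.03870039282778792 ((647.906494140625, 41.052528381347656), (42.56593322753906, 42.052711486816406), 3.730799674987793) [0.647  0.0399 0.0387]
tower 745 0.06104750726511754 ((649.8250122070312, -25.02811050415039), (40.63340377807617, 36.29851150512695), 8.183244705200195) [ 0.649  -0.0245  0.061 ]
fan 647 0.03364284328478084 ((644.4511108398438, -85.75718688964844), (40.52273178100586, 40.43846130371094), 5.602219581604004) [ 0.6439 -0.0858  0.0336]
```

View pics/crop0.png

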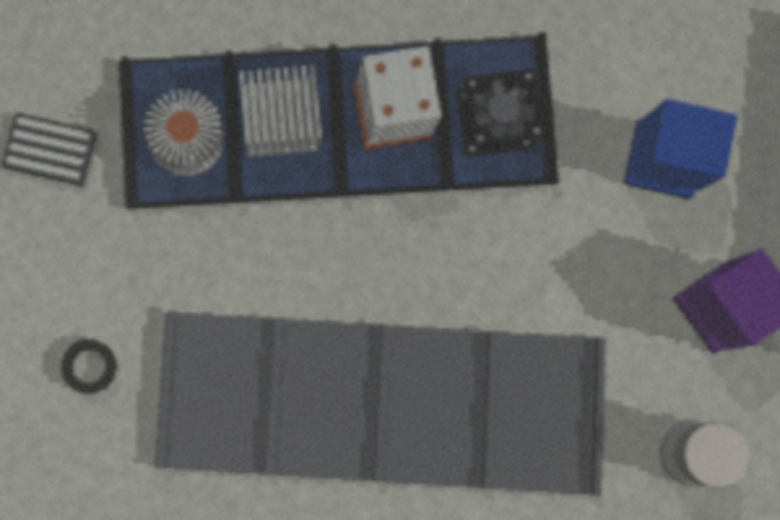

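Run:
```python
from h import *
c=dict(np.load("top0.npz")); img=c["img"]; T=c["world_from_camera"]
hsv=cv2.cvtColor(img,cv2.COLOR_RGB2HSV)
v,u=np.mgrid[0:480,0:640]
reg=lambda a,b,c_,d:(u>a)&(u<b)&(v>c_)&(v<d)
def cast(uv,z):
    uv=np.asarray(uv,float).reshape(-1,2)
    d=np.c_[(uv[:,0]-c["cx"])/c["fx"],(uv[:,1]-c["cy"])/c["fy"],np.ones(len(uv))]@T[:3,:3].T
    return T[:3,3]+d*((z-T[2,3])/d[:,2])[:,None]
def tray(m,z,nm):
    m=m.astype(np.uint8); m=cv2.morphologyEx(m,cv2.MORPH_OPEN,np.ones((5,5)))
    n,l,s,_=cv2.connectedComponentsWithStats(m); k=1+np.argmax(s[1:,4])
    cs,_=cv2.findContours((l==k).astype(np.uint8),cv2.RETR_EXTERNAL,cv2.CHAIN_APPROX_NONE)
    w=cast(cs[0],z)[:,:2]; r=cv2.minAreaRect((w*1000).astype(np.float32)); print(nm,r); print(cv2.boxPoints(r).round(0).tolist())
for t in (95,98,101): tray((hsv[...,2]<t)&reg(275,470,230,325),.006,"build%d"%t)
# strip: dark or blue, fill with parts
for t in (75,85):
  m=((hsv[...,2]<t)|((hsv[...,0]>100)&(hsv[...,0]<125)&(hsv[...,1]>50)))&reg(266,445,125,210)
  tray(m,.008,"strip%d"%t)
o=ctrl.get_obs(); q=o["eef_rot"]; print(R.from_quat(q[[1,2,3,0]]).as_matrix().round(3))
```

```text
build95 ((479.2890319824219, -14.1566162109375), (254.57440185546875, 88.96576690673828), 85.27542877197266)
[[424.0, -137.0], [513.0, -145.0], [534.0, 109.0], [445.0, 116.0]]
build98 ((479.2276306152344, -14.34161376953125), (256.4877014160156, 89.05765533447266), 85.27542877197266)
[[424.0, -138.0], [513.0, -146.0], [534.0, 110.0], [445.0, 117.0]]
build101 ((479.4143371582031, -14.318069458007812), (256.6799011230469, 89.5484848022461), 85.21037292480469)
[[424.0, -138.0], [513.0, -146.0], [535.0, 110.0], [446.0, 117.0]]
strip75 ((644.7841186523438, 6.374908447265625), (89.33165740966797, 253.98483276367188), 2.1082212924957275)
[[595.0, 132.0], [605.0, -122.0], [694.0, -119.0], [685.0, 135.0]]
strip85 ((645.0338134765625, 6.452613830566406), (90.0856704711914, 254.6562957763672), 2.0607364177703857)
[[595.0, 132.0], [605.0, -122.0], [695.0, -119.0], [685.0, 135.0]]
[[-0.001  0.267  0.964]
 [-0.001  0.964 -0.267]
 [-1.    -0.001 -0.   ]]
```

```bash
cat >> h.py <<'E'
def state():
    o=ctrl.get_obs(); q=o["eef_rot"]; M=R.from_quat(q[[1,2,3,0]]).as_matrix()
    yaw=np.degrees(np.arctan2(M[1,1],M[0,1])); tilt=np.degrees(np.arccos(-M[2,0]))
    return o,M,yaw,tilt
def to(x,y,z,yaw=None):
    """remaining shift in tool axes (mm) after the turn, and tool-x turn in deg"""
    o,M,yw,t=state(); yaw=yw if yaw is None else yaw
    p=np.radians(yaw); ty=np.array([np.cos(p),np.sin(p),0]); tz=np.array([np.sin(p),-np.cos(p),0])
    d=np.array([x,y,z])-o["eef_pos"]
    print("t",round(o["time_s"],2),"pos",o["eef_pos"].round(4),"yaw",yw.round(2),"tilt",t.round(2),"open",round(o["opening"],3),"F",o["wrist_force"].round(1))
    print("  shift mm",(np.array([-d[2],d@ty,d@tz])*1000).round(1),"turn",round(yw-yaw,2))
def tray_pt(tray,x,y):
    ox,oy,a={"b":(.4793,-.0143,-.0825),"s":(.6449,.0064,.0365)}[tray]
    return ox+x*np.cos(a)-y*np.sin(a), oy+x*np.sin(a)+y*np.cos(a)
E
python3 - <<'E'
from h import *
P=pts(dict(np.load("top0.npz")))
print("max z whole/left",P[...,2].max(),P[200:,:280,2].max(), P[:,410:600,2].max(), P[:,600:,2].max())
to(.6444,-.0858,.15,5.6)
for y in(.093,.031,-.031,-.093): print(y,np.round(tray_pt("b",0,y),4))
E
```

```text
max z whole/left 0.6829292785510905 0.6829292785510905 0.6829292785510905 0.6829292785510905
t 0.1 pos [0.153  0.5538 0.2415] yaw 74.54 tilt 0.09 open 1.0 F [-0.4  0.3  0.4]
  shift mm [ 91.5 426.6 684.5] turn 68.94
0.093 [0.487  0.0784]
0.031 [0.4819 0.0166]
-0.031 [ 0.4767 -0.0452]
-0.093 [ 0.4716 -0.107 ]
```

Request:
drive_tool(
  increments=[
    [0, 0, 0, 9.8, 0, 0, 1],
    [0, 0, 0, 9.8, 0, 0, 1],
    [0, 0, 0, 9.8, 0, 0, 1],
    [0, 0, 0, 9.8, 0, 0, 1],
    [0, 0, 0, 9.8, 0, 0, 1],
    [0, 0, 0, 9.8, 0, 0, 1],
    [0, 0, 0, 9.8, 0, 0, 1],
    [0, 0, 0, 0, 0, 0, 1],
  ],
)

```text
time_s: 1.1
eef_pos: [0.1531, 0.554, 0.2418]
eef_rot: [0.526, 0.473, 0.526, -0.473]
wrist_force: [-0.5, 0.7, 0.5]
opening: 1.003
```

```bash
python3 -c "
from h import *
to(.6444,-.0858,.15,5.6)"
```

```text
t 1.1 pos [0.1531 0.554  0.2418] yaw 6.03 tilt 0.05 open 1.003 F [-0.5  0.7  0.5]
  shift mm [ 91.8 426.5 684.7] turn 0.43
```

Request:
drive_tool(
  increments=[
    [0, 0.03, 0.048, 0, 0, 0, 1],
    [0, 0.03, 0.048, 0, 0, 0, 1],
    [0, 0.03, 0.048, 0, 0, 0, 1],
    [0, 0.03, 0.048, 0, 0, 0, 1],
    [0, 0.03, 0.048, 0, 0, 0, 1],
    [0, 0.03, 0.048, 0, 0, 0, 1],
    [0, 0.03, 0.048, 0, 0, 0, 1],
    [0, 0.03, 0.048, 0, 0, 0, 1],
    [0, 0.03, 0.048, 0, 0, 0, 1],
    [0, 0.03, 0.048, 0, 0, 0, 1],
  ],
)

```text
time_s: 2.35
eef_pos: [0.5022, 0.1062, 0.2423]
eef_rot: [0.526, 0.472, 0.526, -0.472]
wrist_force: [0.8, 0.3, 0.2]
opening: 1.003
```

Request:
drive_tool(
  increments=[
    [0, 0.03, 0.048, 0, 0, 0, 1],
    [0, 0.03, 0.048, 0, 0, 0, 1],
    [0, 0.03, 0.048, 0, 0, 0, 1],
    [0, 0.03, 0.048, 0, 0, 0, 1],
    [0, 0, 0, 0, 0, 0, 1],
  ],
)

```text
time_s: 2.98
eef_pos: [0.6417, -0.0743, 0.241]
eef_rot: [0.525, 0.473, 0.525, -0.474]
wrist_force: [-0.3, 0.4, 0.1]
opening: 0.999
```

```bash
python3 -c "
from h import *
to(.6444,-.0858,.15,5.6)
o,M,yw,t=state()
c=camera('wrist'); save('pics/w1.png',c['img']); np.savez('w1.npz',**c,pos=o['eef_pos'],M=M); print(c['hand_eye'].round(3),c['fx'])
to(.6444,-.0858,.15,5.6)"
```

```text
t 2.98 pos [ 0.6417 -0.0743  0.241 ] yaw 5.92 tilt 0.05 open 0.999 F [-0.3  0.4  0.1]
  shift mm [91.   1.5 11.7] turn 0.32
[[-0.    -0.325  0.946 -0.132]
 [ 1.    -0.001 -0.    -0.001]
 [ 0.001  0.946  0.325 -0.082]
 [ 0.     0.     0.     1.   ]] 369.15793520037965
t 3.02 pos [ 0.6406 -0.0722  0.2411] yaw 5.97 tilt 0.11 open 0.999 F [-0.7 -0.4 -0. ]
  shift mm [91.1  2.4 13.9] turn 0.37
```

View pics/w1.png

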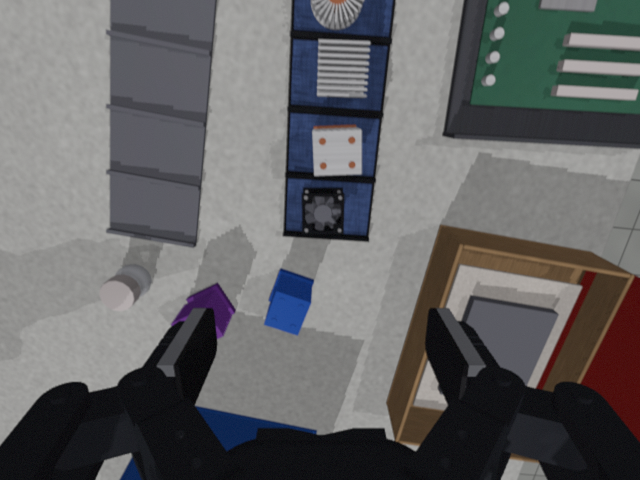

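Run:
```python
from h import *
c=dict(np.load("w1.npz")); T=np.eye(4); T[:3,:3]=c["M"]; T[:3,3]=c["pos"]; P=pts(c,T@c["hand_eye"]); H=P[...,2]
print("table",H[230:240,250:270].mean())
v,u=np.mgrid[0:480,0:640]
for nm,a,b,e,f,zt in(("fan",298,350,184,238,.035),("tower",305,370,118,180,.061),("finned",310,375,35,102,.039)):
    m=(u>a)&(u<b)&(v>e)&(v<f)&(H>zt-.007)&(H<zt+.006)
    print(nm,m.sum(),np.median(H[m]),cv2.minAreaRect((P[m][:,:2]*1000).astype(np.float32)))
```

```text
table 0.0020131684188858076
fan 1398 0.034021531668874366 ((643.9659423828125, -86.45344543457031), (39.68375015258789, 40.29200744628906), 5.452148914337158)
tower 2158 0.06120876844124454 ((649.5289306640625, -25.988521575927734), (40.08248519897461, 36.17398452758789), 8.07895565032959)
finned 1470 0.0388579568964417 ((647.391845703125, 40.12726593017578), (42.119163513183594, 42.139163970947266), 3.627824544906616)
```

Request:
drive_tool(
  increments=[
    [0.04, 0.002, 0.013, -0.4, 0, 0, 1],
    [0.04, 0, 0, 0, 0, 0, 1],
    [0.04, 0, 0, 0, 0, 0, 1],
    [0.04, 0, 0, 0, 0, 0, 1],
    [0, 0, 0, 0, 0, 0, 1],
    [0, 0, 0, 0, 0, 0, 1],
  ],
)

```text
time_s: 3.78
eef_pos: [0.6446, -0.0828, 0.0841]
eef_rot: [0.528, 0.471, 0.527, -0.471]
wrist_force: [0.4, -0.1, 1.1]
opening: 0.998
```

```bash
python3 -c "
from h import *
to(.6442,-.0861,.021,5.5)"
```

```text
t 3.77 pos [ 0.6446 -0.0828  0.0841] yaw 6.45 tilt 0.11 open 0.998 F [ 0.4 -0.1  1.1]
  shift mm [63.1 -0.7  3.3] turn 0.95
```

Run:
```python
from h import *
c=dict(np.load("w1.npz")); P=pts(c,c["hand_eye"])
v,u=np.mgrid[0:480,0:640]
m=(v>300)&(c["depth"]<.2)&(c["depth"]>0)
Q=P[m]
for s in(-1,1):
    q=Q[(Q[:,1]*s>.02)]; print(s,"tip x max",np.percentile(q[:,0],[90,98,99.8]).round(4), q[q[:,0]>np.percentile(q[:,0],98)].mean(0).round(4))
```

```text
-1 tip x max [-0.0279 -0.0105 -0.0039] [-0.0072 -0.0448 -0.0022]
1 tip x max [-0.0275 -0.0104 -0.0038] [-0.0071  0.0432 -0.0021]
```

Request:
drive_tool(
  increments=[
    [0.03, 0, 0.003, 1, 0, 0, 1],
    [0.03, 0, 0, 0, 0, 0, 1],
    [0.007, 0, 0, 0, 0, 0, 1],
    [0, 0, 0, 0, 0, 0, 1],
    [0, 0, 0, 0, 0, 0, 1],
  ],
)

```text
time_s: 4.4
eef_pos: [0.6457, -0.0867, 0.0175]
eef_rot: [0.524, 0.477, 0.522, -0.476]
wrist_force: [1.0, 0.8, 0.5]
opening: 0.999
```

```bash
python3 -c "
from h import *
to(.6442,-.0861,.016,5.5)"
```

```text
t 4.4 pos [ 0.6457 -0.0867  0.0175] yaw 5.36 tilt 0.19 open 0.999 F [1.  0.8 0.5]
  shift mm [ 1.5 -1.4 -0.8] turn -0.14
```

Request:
drive_tool(
  increments=[
    [0.001, -0.001, 0, 0, 0, 0, 0.3],
    [0, 0, 0, 0, 0, 0, 0],
    [0, 0, 0, 0, 0, 0, -0.3],
    [0, 0, 0, 0, 0, 0, -0.6],
    [0, 0, 0, 0, 0, 0, -1],
    [0, 0, 0, 0, 0, 0, -1],
    [0, 0, 0, 0, 0, 0, -1],
    [0, 0, 0, 0, 0, 0, -1],
  ],
)

```text
time_s: 5.4
eef_pos: [0.6448, -0.087, 0.0168]
eef_rot: [0.524, 0.477, 0.522, -0.476]
wrist_force: [-1.5, 0.6, 12.6]
opening: 0.455
```

```bash
python3 -c "
from h import *
to(.6442,-.0861,.016,5.5)"
```

```text
t 5.4 pos [ 0.6448 -0.087   0.0168] yaw 5.35 tilt 0.19 open 0.455 F [-1.5  0.6 12.6]
  shift mm [ 0.8 -0.5 -1. ] turn -0.15
```

Request:
drive_tool(
  increments=[
    [-0.01, 0, 0, 0, 0, 0, -1],
    [-0.03, 0, 0, 0, 0, 0, -1],
    [-0.04, 0, 0, 0, 0, 0, -1],
    [-0.03, 0, 0, 0, 0, 0, -1],
    [0, 0, 0, 0, 0, 0, -1],
  ],
)

```text
time_s: 6.02
eef_pos: [0.6452, -0.0871, 0.1278]
eef_rot: [0.525, 0.477, 0.521, -0.475]
wrist_force: [0.1, 0.6, -0.9]
opening: 0.461
```

```bash
python3 -c "
from h import *
c=camera('wrist'); save('pics/w2.png',c['img'])
to(.487,.0784,.0148,-4.7)"
```

```text
t 6.08 pos [ 0.6439 -0.0867  0.1255] yaw 5.34 tilt 0.14 open 0.465 F [-0.2 -0.5 -1.6]
  shift mm [ 110.7 -169.9 -151.7] turn 10.04
```

View pics/w2.png

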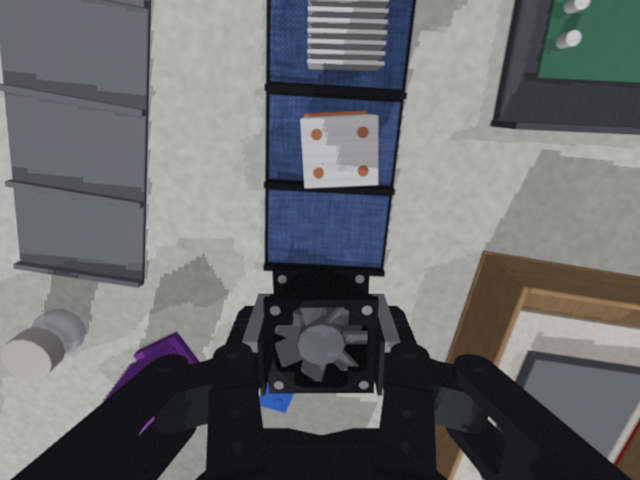

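Request:
drive_tool(
  increments=[
    [0, 0, 0, 10, 0, 0, -1],
    [0, -0.0425, -0.038, 0, 0, 0, -1],
    [0, -0.0425, -0.038, 0, 0, 0, -1],
    [0, -0.0425, -0.038, 0, 0, 0, -1],
    [0, -0.0425, -0.038, 0, 0, 0, -1],
    [0, 0, 0, 0, 0, 0, -1],
    [0, 0, 0, 0, 0, 0, -1],
  ],
)

```text
time_s: 6.95
eef_pos: [0.4859, 0.0788, 0.1235]
eef_rot: [-0.479, -0.519, -0.48, 0.52]
wrist_force: [-0.1, -0.6, -0.9]
opening: 0.457
```

```bash
python3 -c "
from h import *
to(.487,.0784,.0148,-4.7)"
```

```text
t 6.95 pos [0.4859 0.0788 0.1235] yaw -4.62 tilt 0.06 open 0.457 F [-0.1 -0.6 -0.9]
  shift mm [108.7   1.2   0.3] turn 0.08
```

Request:
drive_tool(
  increments=[
    [0.03, 0.001, 0, 0, 0, 0, -1],
    [0.04, 0, 0, 0, 0, 0, -1],
    [0.02, 0, 0, 0, 0, 0, -1],
    [0.008, 0, 0, 0, 0, 0, -1],
    [0, 0, 0, 0, 0, 0, -1],
    [0, 0, 0, 0, 0, 0, -1],
  ],
)

```text
time_s: 7.7
eef_pos: [0.4882, 0.0784, 0.0271]
eef_rot: [0.48, 0.52, 0.479, -0.52]
wrist_force: [-0.5, 0.2, 0.4]
opening: 0.456
```

```bash
python3 -c "
from h import *
to(.487,.0784,.0148,-4.7)"
```

```text
t 7.7 pos [0.4882 0.0784 0.0271] yaw -4.68 tilt 0.1 open 0.456 F [-0.5  0.2  0.4]
  shift mm [12.3 -1.2  0.1] turn 0.02
```

Request:
drive_tool(
  increments=[
    [0.005, -0.001, 0, 0, 0, 0, -1],
    [0.003, 0, 0, 0, 0, 0, -1],
    [0.002, 0, 0, 0, 0, 0, -1],
    [0.001, 0, 0, 0, 0, 0, -1],
    [0, 0, 0, 0, 0, 0, -1],
    [0, 0, 0, 0, 0, 0, -1],
  ],
)

```text
time_s: 8.45
eef_pos: [0.4862, 0.0788, 0.0153]
eef_rot: [0.479, 0.52, 0.479, -0.52]
wrist_force: [0.2, 0.2, -0.6]
opening: 0.46
```

```bash
python3 -c "
from h import *
to(.487,.0784,.0148,-4.7)"
```

```text
t 8.45 pos [0.4862 0.0788 0.0153] yaw -4.66 tilt 0.01 open 0.46 F [ 0.2  0.2 -0.6]
  shift mm [0.5 0.8 0.3] turn 0.04
```

Request:
drive_tool(
  increments=[
    [0.001, 0, 0, 0, 0, 0, -1],
    [0, 0, 0, 0, 0, 0, -1],
    [0, 0, 0, 0, 0, 0, -1],
  ],
)

```text
time_s: 8.82
eef_pos: [0.4863, 0.0788, 0.0147]
eef_rot: [0.479, 0.52, 0.479, -0.52]
wrist_force: [-1.7, 0.1, 5.4]
opening: 0.458
```

Contact with the floor (5 N). Release slowly, then rise.

Request:
drive_tool(
  increments=[
    [0, 0, 0, 0, 0, 0, 0],
    [0, 0, 0, 0, 0, 0, 0.3],
    [0, 0, 0, 0, 0, 0, 0.7],
    [0, 0, 0, 0, 0, 0, 0.7],
    [-0.02, 0, 0, 0, 0, 0, 0.8],
    [-0.04, 0, 0, 0, 0, 0, 1],
    [-0.05, 0, 0, 0, 0, 0, 1],
    [0, 0, 0, 0, 0, 0, 1],
    [0, 0, 0, 0, 0, 0, 1],
  ],
)

```text
time_s: 9.95
eef_pos: [0.4857, 0.0788, 0.1239]
eef_rot: [-0.479, -0.52, -0.479, 0.52]
wrist_force: [-0.2, -0.3, -0.7]
opening: 1.0
```

Run:
```python
from h import *
to(.6477,.0406,.08,3.7)
c=camera("scene"); save("pics/s1.png",c["img"])
c=camera("top"); np.savez("t1.npz",**c); save("pics/t1.png",c["img"])
to(.6477,.0406,.08,3.7)
```

```text
t 9.95 pos [0.4857 0.0788 0.1239] yaw -4.66 tilt 0.02 open 1.0 F [-0.2 -0.3 -0.7]
  shift mm [ 43.9 159.2  48.6] turn -8.36
t 10.05 pos [0.4849 0.0789 0.1228] yaw -4.66 tilt 0.16 open 1.002 F [-0.3 -0.1 -0.3]
  shift mm [ 42.8 160.   48.7] turn -8.36
```

View pics/s1.png

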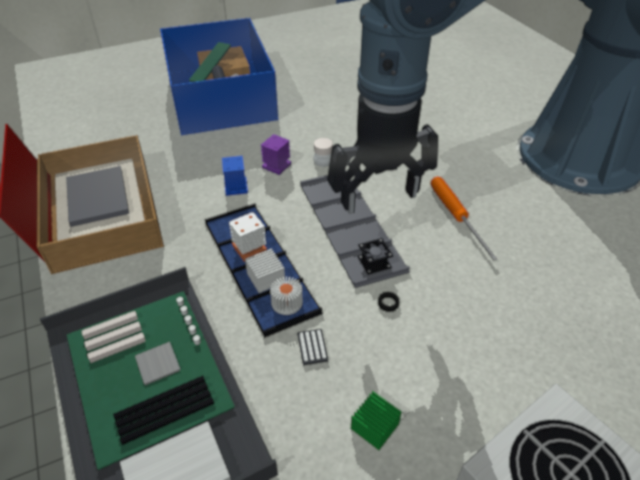

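Request:
drive_tool(
  increments=[
    [0, 0, 0, -8.4, 0, 0, 1],
    [0, 0.04, 0.012, 0, 0, 0, 1],
    [0, 0.04, 0.012, 0, 0, 0, 1],
    [0, 0.04, 0.012, 0, 0, 0, 1],
    [0, 0.04, 0.0125, 0, 0, 0, 1],
    [0, 0, 0, 0, 0, 0, 1],
    [0, 0, 0, 0, 0, 0, 1],
  ],
)

```text
time_s: 10.92
eef_pos: [0.6472, 0.0411, 0.1222]
eef_rot: [0.515, 0.483, 0.517, -0.484]
wrist_force: [-0.1, -0.2, 0.4]
opening: 0.998
```

Run:
```python
from h import *
to(.6477,.0406,.018,3.7)
c=dict(np.load("t1.npz")); P=pts(c); H=P[...,2]; v,u=np.mgrid[0:480,0:640]
m=(u>285)&(u<330)&(v>240)&(v<305)&(H>.026)&(H<.04); xy=P[m]
if m.sum(): print("fan",m.sum(),cv2.minAreaRect((xy[:,:2]*1000).astype(np.float32)))
```

```text
t 10.93 pos [0.6472 0.0411 0.1222] yaw 3.74 tilt 0.23 open 0.998 F [-0.1 -0.2  0.4]
  shift mm [104.2   0.4   0.6] turn 0.04
```

Request:
drive_tool(
  increments=[
    [0.04, 0, 0, 0, 0, 0, 1],
    [0.035, 0, 0, 0, 0, 0, 1],
    [0.02, 0, 0, 0, 0, 0, 1],
    [0.008, 0, 0, 0, 0, 0, 1],
    [0, 0, 0, 0, 0, 0, 1],
    [0, 0, 0, 0, 0, 0, 1],
  ],
)

```text
time_s: 11.68
eef_pos: [0.65, 0.0408, 0.0228]
eef_rot: [0.517, 0.484, 0.515, -0.483]
wrist_force: [-0.5, -0.0, 0.7]
opening: 1.0
```

Run:
```python
from h import *
to(.6477,.0406,.018,3.7)
```

```text
t 11.68 pos [0.65   0.0408 0.0228] yaw 3.74 tilt 0.14 open 1.0 F [-0.5 -0.   0.7]
  shift mm [ 4.8 -2.4  0. ] turn 0.04
```

Request:
drive_tool(
  increments=[
    [0.004, -0.001, 0, 0, 0, 0, 1],
    [0, 0, 0, 0, 0, 0, 0.4],
    [0, 0, 0, 0, 0, 0, 0.1],
    [0, 0, 0, 0, 0, 0, -0.3],
    [0, 0, 0, 0, 0, 0, -0.6],
    [0, 0, 0, 0, 0, 0, -1],
    [0, 0, 0, 0, 0, 0, -1],
    [0, 0, 0, 0, 0, 0, -1],
    [0, 0, 0, 0, 0, 0, -1],
  ],
)

```text
time_s: 12.8
eef_pos: [0.6483, 0.0408, 0.0176]
eef_rot: [0.516, 0.484, 0.516, -0.483]
wrist_force: [1.0, -0.1, 4.4]
opening: 0.483
```

Run:
```python
from h import *
to(.6477,.0406,.018,3.7)
```

```text
t 12.8 pos [0.6483 0.0408 0.0176] yaw 3.74 tilt 0.04 open 0.483 F [ 1.  -0.1  4.4]
  shift mm [-0.4 -0.6  0.1] turn 0.04
```

Request:
drive_tool(
  increments=[
    [-0.01, 0, 0, 0, 0, 0, -1],
    [-0.03, 0, 0, 0, 0, 0, -1],
    [-0.04, 0, 0, 0, 0, 0, -1],
    [-0.03, 0, 0, 0, 0, 0, -1],
    [0, 0, 0, 0, 0, 0, -1],
  ],
)

```text
time_s: 13.42
eef_pos: [0.6496, 0.0407, 0.1304]
eef_rot: [0.518, 0.484, 0.515, -0.482]
wrist_force: [0.2, -0.6, -1.9]
opening: 0.488
```

```bash
python3 -c "
from h import *
c=camera('wrist'); save('pics/w3.png',c['img'])
to(.4767,-.0452,.0156,-4.7)"
```

```text
t 13.47 pos [0.6482 0.0408 0.1281] yaw 3.75 tilt 0.09 open 0.484 F [ 0.9  0.5 -1.6]
  shift mm [ 112.5 -163.9   99.8] turn 8.45
```

View pics/w3.png

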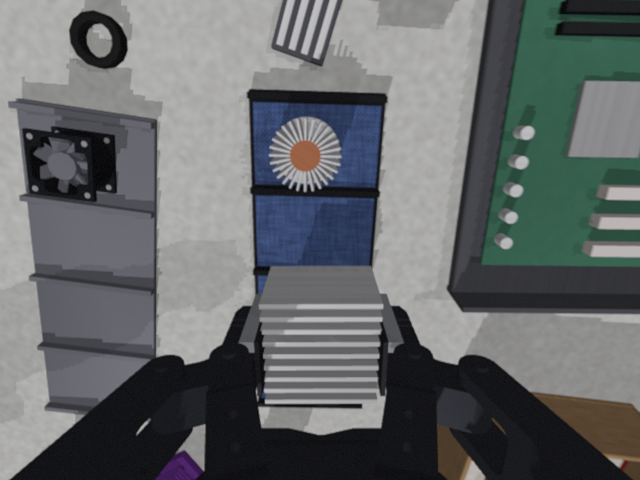

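Request:
drive_tool(
  increments=[
    [0, 0, 0, 8.4, 0, 0, -1],
    [0, -0.041, 0.025, 0, 0, 0, -1],
    [0, -0.041, 0.025, 0, 0, 0, -1],
    [0, -0.041, 0.025, 0, 0, 0, -1],
    [0, -0.041, 0.025, 0, 0, 0, -1],
    [0, 0, 0, 0, 0, 0, -1],
    [0, 0, 0, 0, 0, 0, -1],
  ],
)

```text
time_s: 14.35
eef_pos: [0.476, -0.0454, 0.1264]
eef_rot: [-0.479, -0.52, -0.48, 0.52]
wrist_force: [0.2, -0.3, -0.8]
opening: 0.483
```

```bash
python3 -c "
from h import *
to(.4767,-.0452,.0156,-4.7)"
```

```text
t 14.35 pos [ 0.476  -0.0454  0.1264] yaw -4.69 tilt 0.07 open 0.483 F [ 0.2 -0.3 -0.8]
  shift mm [110.8   0.7  -0.3] turn 0.01
```

Request:
drive_tool(
  increments=[
    [0.03, 0.001, 0, 0, 0, 0, -1],
    [0.04, 0, 0, 0, 0, 0, -1],
    [0.025, 0, 0, 0, 0, 0, -1],
    [0.008, 0, 0, 0, 0, 0, -1],
    [0.003, 0, 0, 0, 0, 0, -1],
    [0.002, 0, 0, 0, 0, 0, -1],
    [0, 0, 0, 0, 0, 0, -1],
    [0, 0, 0, 0, 0, 0, -1],
  ],
)

```text
time_s: 15.35
eef_pos: [0.4779, -0.0458, 0.0199]
eef_rot: [0.48, 0.52, 0.479, -0.52]
wrist_force: [-0.1, -0.3, -0.6]
opening: 0.48
```

```bash
python3 -c "
from h import *
to(.4767,-.0452,.0156,-4.7)"
```

```text
t 15.35 pos [ 0.4779 -0.0458  0.0199] yaw -4.66 tilt 0.08 open 0.48 F [-0.1 -0.3 -0.6]
  shift mm [ 4.3 -1.2 -0.5] turn 0.04
```

Request:
drive_tool(
  increments=[
    [0.002, 0, 0, 0, 0, 0, -1],
    [0.001, 0, 0, 0, 0, 0, -1],
    [0.001, 0, 0, 0, 0, 0, -1],
    [0, 0, 0, 0, 0, 0, -1],
    [0, 0, 0, 0, 0, 0, -1],
  ],
)

```text
time_s: 15.98
eef_pos: [0.4773, -0.0456, 0.0156]
eef_rot: [-0.479, -0.52, -0.479, 0.52]
wrist_force: [-2.8, 0.5, 5.0]
opening: 0.485
```

Contact again. Release and rise.

Request:
drive_tool(
  increments=[
    [0, 0, 0, 0, 0, 0, 0.1],
    [0, 0, 0, 0, 0, 0, 0.4],
    [0, 0, 0, 0, 0, 0, 0.7],
    [0, 0, 0, 0, 0, 0, 0.7],
    [-0.02, 0, 0, 0, 0, 0, 0.8],
    [-0.04, 0, 0, 0, 0, 0, 1],
    [-0.05, 0, 0, 0, 0, 0, 1],
    [0, 0, 0, 0, 0, 0, 1],
    [0, 0, 0, 0, 0, 0, 1],
  ],
)

```text
time_s: 17.1
eef_pos: [0.4771, -0.0455, 0.1249]
eef_rot: [-0.479, -0.52, -0.479, 0.52]
wrist_force: [0.3, 1.0, -0.6]
opening: 1.001
```

Run:
```python
from h import *
to(.636,.0962,.018,2.1)
```

```text
t 17.1 pos [ 0.4771 -0.0455  0.1249] yaw -4.66 tilt 0.01 open 1.001 F [ 0.3  1.  -0.6]
  shift mm [ 106.9  164.  -135.8] turn -6.76
```

Request:
drive_tool(
  increments=[
    [0, 0, 0, -6.8, 0, 0, 1],
    [0, 0.041, -0.034, 0, 0, 0, 1],
    [0, 0.041, -0.034, 0, 0, 0, 1],
    [0, 0.041, -0.034, 0, 0, 0, 1],
    [0, 0.041, -0.034, 0, 0, 0, 1],
    [0, 0, 0, 0, 0, 0, 1],
    [0, 0, 0, 0, 0, 0, 1],
  ],
)

```text
time_s: 17.98
eef_pos: [0.6345, 0.0964, 0.1227]
eef_rot: [0.508, 0.489, 0.51, -0.492]
wrist_force: [0.1, -0.2, 0.8]
opening: 1.002
```

Run:
```python
from h import *
to(.636,.0962,.018,2.1)
o,M,yw,t=state()
c=camera('wrist'); save('pics/w4.png',c['img'])
T=np.eye(4); T[:3,:3]=M; T[:3,3]=o['eef_pos']; P=pts(c,T@c["hand_eye"]); H=P[...,2]; v,u=np.mgrid[0:480,0:640]
m=(np.abs(P[...,0]-.636)<.035)&(np.abs(P[...,1]-.096)<.03)&(H>.031)&(H<.045)
print(m.sum(),np.median(H[m]),cv2.minEnclosingCircle((P[m][:,:2]*1000).astype(np.float32)))
m=(np.abs(P[...,0]-.4767)<.04)&(np.abs(P[...,1]+.0452)<.035)&(H>.03)&(H<.045)
if m.sum()>50: print("finned",m.sum(),np.median(H[m]),cv2.minAreaRect((P[m][:,:2]*1000).astype(np.float32)))
c=camera('top')
P=pts(c); H=P[...,2]
m=(np.abs(P[...,0]-.4767)<.04)&(np.abs(P[...,1]+.0452)<.035)&(H>.03)&(H<.045)
if m.sum()>50: print("finned top",m.sum(),np.median(H[m]),cv2.minAreaRect((P[m][:,:2]*1000).astype(np.float32)))
m=(np.abs(P[...,0]-.487)<.04)&(np.abs(P[...,1]-.0784)<.035)&(H>.027)&(H<.045)
if m.sum()>50: print("fan top",m.sum(),np.median(H[m]),cv2.minAreaRect((P[m][:,:2]*1000).astype(np.float32)))
```

```text
t 17.98 pos [0.6345 0.0964 0.1227] yaw 2.17 tilt 0.26 open 1.002 F [ 0.1 -0.2  0.8]
  shift mm [104.7   1.5   0.3] turn 0.07
2771 0.03671110817856435 ((636.318359375, 95.48191833496094), 22.032569885253906)
finned 66 0.031558814910866706 ((470.0229187011719, -24.585369110107422), (1.977555751800537, 15.042128562927246), 87.01847076416016)
finned top 527 0.036382880079363966 ((477.1717529296875, -45.453948974609375), (42.48174285888672, 41.86772537231445), 85.57437133789062)
```

View pics/w4.png

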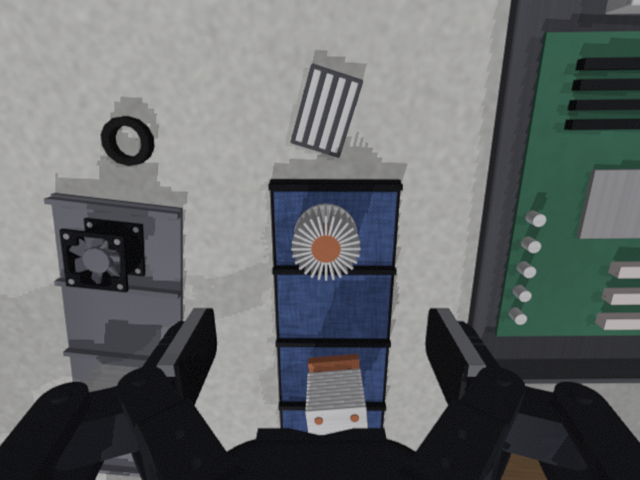

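Request:
drive_tool(
  increments=[
    [0.04, 0.001, 0, 0, 0, 0, 1],
    [0.035, 0, 0, 0, 0, 0, 1],
    [0.02, 0, 0, 0, 0, 0, 1],
    [0.008, 0, 0, 0, 0, 0, 1],
    [0, 0, 0, 0, 0, 0, 1],
    [0, 0, 0, 0, 0, 0, 1],
  ],
)

```text
time_s: 18.82
eef_pos: [0.6383, 0.0964, 0.0238]
eef_rot: [0.51, 0.491, 0.509, -0.49]
wrist_force: [0.4, -0.7, 0.0]
opening: 1.002
```

Run:
```python
from h import *
to(.6362,.0958,.017,2.1)
```

```text
t 18.82 pos [0.6383 0.0964 0.0238] yaw 2.14 tilt 0.14 open 1.002 F [ 0.4 -0.7  0. ]
  shift mm [ 6.8 -2.1  0.5] turn 0.04
```

Request:
drive_tool(
  increments=[
    [0.005, -0.001, 0.0005, 0, 0, 0, 1],
    [0, 0, 0, 0, 0, 0, 0.4],
    [0, 0, 0, 0, 0, 0, 0.1],
    [0, 0, 0, 0, 0, 0, -0.3],
    [0, 0, 0, 0, 0, 0, -0.6],
    [0, 0, 0, 0, 0, 0, -1],
    [0, 0, 0, 0, 0, 0, -1],
    [0, 0, 0, 0, 0, 0, -1],
    [0, 0, 0, 0, 0, 0, -1],
  ],
)

```text
time_s: 19.95
eef_pos: [0.6366, 0.0959, 0.0178]
eef_rot: [0.51, 0.491, 0.509, -0.49]
wrist_force: [-0.4, 0.7, 6.3]
opening: 0.501
```

Run:
```python
from h import *
to(.6362,.0958,.017,2.1)
```

```text
t 19.95 pos [0.6366 0.0959 0.0178] yaw 2.14 tilt 0.05 open 0.501 F [-0.4  0.7  6.3]
  shift mm [ 0.8 -0.4  0.1] turn 0.04
```

Request:
drive_tool(
  increments=[
    [-0.01, 0, 0, 0, 0, 0, -1],
    [-0.03, 0, 0, 0, 0, 0, -1],
    [-0.04, 0, 0, 0, 0, 0, -1],
    [-0.03, 0, 0, 0, 0, 0, -1],
    [0, 0, 0, 0, 0, 0, -1],
  ],
)

```text
time_s: 20.58
eef_pos: [0.6378, 0.0959, 0.1302]
eef_rot: [0.511, 0.492, 0.508, -0.489]
wrist_force: [0.3, -0.0, -0.9]
opening: 0.497
```

```bash
python3 -c "
from h import *
c=camera('wrist'); save('pics/w5.png',c['img'])
to(.4716,-.107,.0158,-4.7)"
```

```text
t 20.62 pos [0.6365 0.0959 0.128 ] yaw 2.14 tilt 0.08 open 0.498 F [-0.3 -0.3 -2.4]
  shift mm [ 112.2 -147.7  215.7] turn 6.84
```

View pics/w5.png

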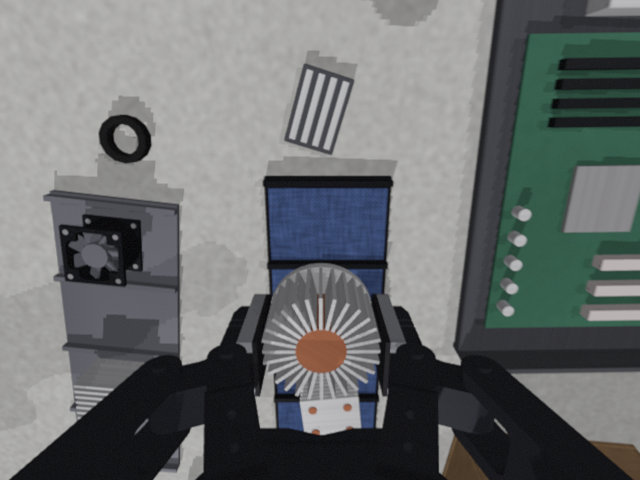

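Round part is held level at (320,345), centred between the jaws.

Request:
drive_tool(
  increments=[
    [0, 0, 0, 6.8, 0, 0, -1],
    [0, -0.0295, 0.043, 0, 0, 0, -1],
    [0, -0.0295, 0.043, 0, 0, 0, -1],
    [0, -0.0295, 0.043, 0, 0, 0, -1],
    [0, -0.0295, 0.043, 0, 0, 0, -1],
    [0, -0.0295, 0.043, 0, 0, 0, -1],
    [0, 0, 0, 0, 0, 0, -1],
    [0, 0, 0, 0, 0, 0, -1],
  ],
)

```text
time_s: 21.62
eef_pos: [0.471, -0.1061, 0.1261]
eef_rot: [-0.478, -0.52, -0.48, 0.52]
wrist_force: [0.3, -0.6, -1.0]
opening: 0.494
```

```bash
python3 -c "
from h import *
to(.4716,-.107,.0158,-4.7)"
```

```text
t 21.62 pos [ 0.471  -0.1061  0.1261] yaw -4.72 tilt 0.13 open 0.494 F [ 0.3 -0.6 -1. ]
  shift mm [110.3   0.7   0.9] turn -0.02
```

Request:
drive_tool(
  increments=[
    [0.03, 0.001, 0.001, 0, 0, 0, -1],
    [0.04, 0, 0, 0, 0, 0, -1],
    [0.025, 0, 0, 0, 0, 0, -1],
    [0.008, 0, 0, 0, 0, 0, -1],
    [0.003, 0, 0, 0, 0, 0, -1],
    [0.002, 0, 0, 0, 0, 0, -1],
    [0, 0, 0, 0, 0, 0, -1],
    [0, 0, 0, 0, 0, 0, -1],
  ],
)

```text
time_s: 22.62
eef_pos: [0.4731, -0.1078, 0.0199]
eef_rot: [0.48, 0.52, 0.479, -0.52]
wrist_force: [-0.5, -1.0, -1.0]
opening: 0.495
```

Request:
drive_tool(
  increments=[
    [0.001, 0, 0, 0, 0, 0, -1],
    [0.001, 0, 0, 0, 0, 0, -1],
    [0.001, 0, 0, 0, 0, 0, -1],
    [0, 0, 0, 0, 0, 0, -1],
    [0, 0, 0, 0, 0, 0, -1],
  ],
)

```text
time_s: 23.25
eef_pos: [0.4726, -0.1075, 0.0163]
eef_rot: [-0.479, -0.52, -0.479, 0.52]
wrist_force: [0.6, 0.9, -1.1]
opening: 0.495
```

Request:
drive_tool(
  increments=[
    [0.001, 0, 0, 0, 0, 0, -1],
    [0, 0, 0, 0, 0, 0, -1],
    [0, 0, 0, 0, 0, 0, -1],
  ],
)

```text
time_s: 23.62
eef_pos: [0.4727, -0.1075, 0.0157]
eef_rot: [-0.479, -0.52, -0.479, 0.52]
wrist_force: [-1.4, 1.1, 5.6]
opening: 0.497
```

Request:
drive_tool(
  increments=[
    [0, 0, 0, 0, 0, 0, 0.1],
    [0, 0, 0, 0, 0, 0, 0.4],
    [0, 0, 0, 0, 0, 0, 0.7],
    [0, 0, 0, 0, 0, 0, 0.7],
    [-0.02, 0, 0, 0, 0, 0, 0.8],
    [-0.04, 0, 0, 0, 0, 0, 1],
    [-0.05, 0, 0, 0, 0, 0, 1],
    [0, 0, 0, 0, 0, 0, 1],
    [0, 0, 0, 0, 0, 0, 1],
  ],
)

```text
time_s: 24.75
eef_pos: [0.4723, -0.1073, 0.1249]
eef_rot: [-0.479, -0.52, -0.479, 0.52]
wrist_force: [0.0, 0.6, -0.3]
opening: 0.996
```

Run:
```python
from h import *
to(.6497,-.0255,.035,8.1)
```

```text
t 24.75 pos [ 0.4723 -0.1073  0.1249] yaw -4.66 tilt 0.01 open 0.996 F [ 0.   0.6 -0.3]
  shift mm [ 89.9 187.1 -56. ] turn -12.76
```

Request:
drive_tool(
  increments=[
    [0, 0, 0, -6.4, 0, 0, 1],
    [0, 0, 0, -6.4, 0, 0, 1],
    [0, 0.0465, -0.014, 0, 0, 0, 1],
    [0, 0.0465, -0.014, 0, 0, 0, 1],
    [0, 0.0465, -0.014, 0, 0, 0, 1],
    [0, 0.0465, -0.014, 0, 0, 0, 1],
    [0, 0, 0, 0, 0, 0, 1],
    [0, 0, 0, 0, 0, 0, 1],
  ],
)

```text
time_s: 25.75
eef_pos: [0.6471, -0.0255, 0.1228]
eef_rot: [0.533, 0.462, 0.536, -0.464]
wrist_force: [-0.2, 1.0, 0.1]
opening: 0.997
```

Run:
```python
from h import *
c=camera('wrist'); save('pics/w6.png',c['img'])
to(.6497,-.0255,.035,8.1)
```

```text
t 25.8 pos [ 0.6471 -0.0258  0.1234] yaw 8.13 tilt 0.21 open 1.0 F [-0.7 -0.  -0. ]
  shift mm [88.4  2.6  0.1] turn 0.03
```

View pics/w6.png

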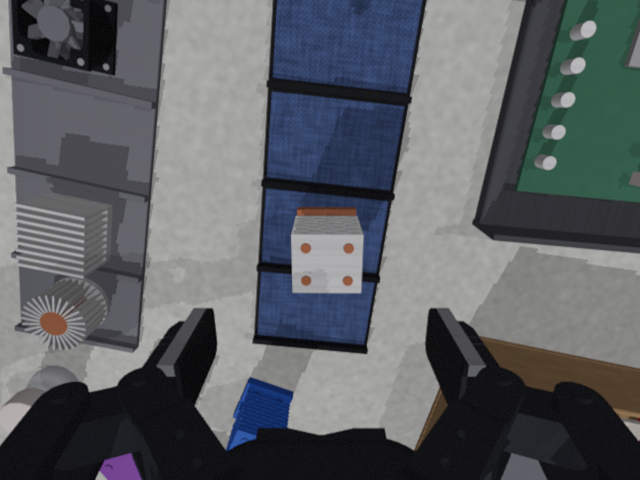

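Request:
drive_tool(
  increments=[
    [0.04, 0.001, 0, 0, 0, 0, 1],
    [0.025, 0, 0, 0, 0, 0, 1],
    [0.015, 0, 0, 0, 0, 0, 1],
    [0.007, 0, 0, 0, 0, 0, 1],
    [0, 0, 0, 0, 0, 0, 1],
    [0, 0, 0, 0, 0, 0, 1],
  ],
)

```text
time_s: 26.55
eef_pos: [0.6506, -0.0258, 0.0395]
eef_rot: [0.535, 0.464, 0.534, -0.463]
wrist_force: [-0.1, -0.4, 0.4]
opening: 0.999
```

Run:
```python
from h import *
to(.6497,-.0255,.035,8.1)
```

```text
t 26.55 pos [ 0.6506 -0.0258  0.0395] yaw 8.14 tilt 0.11 open 0.999 F [-0.1 -0.4  0.4]
  shift mm [ 4.5 -0.9 -0.4] turn 0.04
```

Request:
drive_tool(
  increments=[
    [0.004, 0, 0, 0, 0, 0, 1],
    [0, 0, 0, 0, 0, 0, 0.4],
    [0, 0, 0, 0, 0, 0, 0.1],
    [0, 0, 0, 0, 0, 0, -0.3],
    [0, 0, 0, 0, 0, 0, -0.6],
    [0, 0, 0, 0, 0, 0, -1],
    [0, 0, 0, 0, 0, 0, -1],
    [0, 0, 0, 0, 0, 0, -1],
    [0, 0, 0, 0, 0, 0, -1],
  ],
)

```text
time_s: 27.68
eef_pos: [0.6501, -0.0256, 0.0346]
eef_rot: [0.534, 0.463, 0.534, -0.463]
wrist_force: [1.4, 0.7, 3.2]
opening: 0.46
```

Run:
```python
from h import *
to(.6497,-.0255,.035,8.1)
```

```text
t 27.68 pos [ 0.6501 -0.0256  0.0346] yaw 8.14 tilt 0.04 open 0.46 F [1.4 0.7 3.2]
  shift mm [-0.4 -0.4 -0.2] turn 0.04
```

Request:
drive_tool(
  increments=[
    [-0.01, 0, 0, 0, 0, 0, -1],
    [-0.03, 0, 0, 0, 0, 0, -1],
    [-0.04, 0, 0, 0, 0, 0, -1],
    [-0.03, 0, 0, 0, 0, 0, -1],
    [0, 0, 0, 0, 0, 0, -1],
  ],
)

```text
time_s: 28.3
eef_pos: [0.6512, -0.0259, 0.1471]
eef_rot: [0.536, 0.464, 0.533, -0.462]
wrist_force: [0.4, -0.2, -2.3]
opening: 0.461
```

```bash
python3 -c "
from h import *
c=camera('wrist'); save('pics/w7.png',c['img'])
to(.4819,.0166,.0326,-4.7)"
```

```text
t 28.35 pos [ 0.6499 -0.0256  0.1447] yaw 8.14 tilt 0.06 open 0.461 F [-0.2  0.6 -3.3]
  shift mm [ 112.1 -170.9  -28.3] turn 12.84
```

View pics/w7.png

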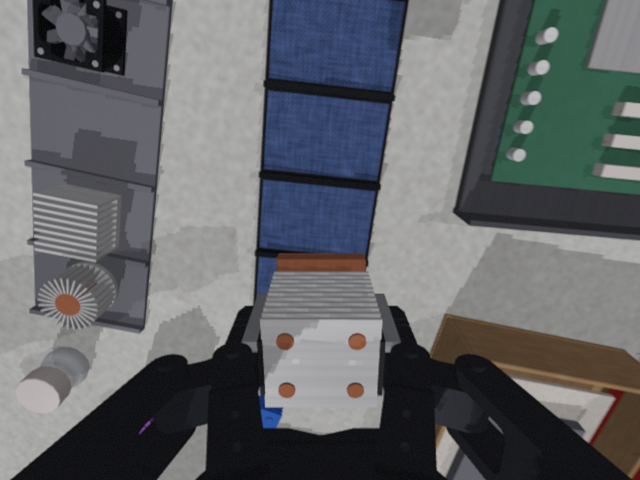

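Tower is held upright at (320,350); the build bay between fan and finned (95,130) is free.

Request:
drive_tool(
  increments=[
    [0, 0, 0, 6.4, 0, 0, -1],
    [0, 0, 0, 6.4, 0, 0, -1],
    [0, -0.0425, -0.007, 0, 0, 0, -1],
    [0, -0.0425, -0.007, 0, 0, 0, -1],
    [0, -0.0425, -0.007, 0, 0, 0, -1],
    [0, -0.0425, -0.007, 0, 0, 0, -1],
    [0, 0, 0, 0, 0, 0, -1],
    [0, 0, 0, 0, 0, 0, -1],
  ],
)

```text
time_s: 29.35
eef_pos: [0.4822, 0.0162, 0.1432]
eef_rot: [-0.479, -0.52, -0.48, 0.52]
wrist_force: [0.0, 0.3, -2.9]
opening: 0.458
```

```bash
python3 -c "
from h import *
to(.4819,.0166,.0326,-4.7)"
```

```text
t 29.35 pos [0.4822 0.0162 0.1432] yaw -4.66 tilt 0.08 open 0.458 F [ 0.   0.3 -2.9]
  shift mm [110.6  -0.3  -0.4] turn 0.04
```

Request:
drive_tool(
  increments=[
    [0.03, 0, 0, 0, 0, 0, -1],
    [0.04, 0, 0, 0, 0, 0, -1],
    [0.025, 0, 0, 0, 0, 0, -1],
    [0.008, 0, 0, 0, 0, 0, -1],
    [0.003, 0, 0, 0, 0, 0, -1],
    [0.002, 0, 0, 0, 0, 0, -1],
    [0, 0, 0, 0, 0, 0, -1],
    [0, 0, 0, 0, 0, 0, -1],
  ],
)

```text
time_s: 30.35
eef_pos: [0.4832, 0.0161, 0.0369]
eef_rot: [0.48, 0.52, 0.479, -0.52]
wrist_force: [-0.4, 0.4, -2.7]
opening: 0.459
```

Request:
drive_tool(
  increments=[
    [0.001, 0, 0, 0, 0, 0, -1],
    [0.001, 0, 0, 0, 0, 0, -1],
    [0.001, 0, 0, 0, 0, 0, -1],
    [0, 0, 0, 0, 0, 0, -1],
    [0, 0, 0, 0, 0, 0, -1],
  ],
)

```text
time_s: 30.98
eef_pos: [0.4826, 0.0161, 0.0333]
eef_rot: [-0.479, -0.52, -0.479, 0.52]
wrist_force: [-0.6, 0.2, -2.8]
opening: 0.458
```

Request:
drive_tool(
  increments=[
    [0.001, 0, 0, 0, 0, 0, -1],
    [0, 0, 0, 0, 0, 0, -1],
    [0, 0, 0, 0, 0, 0, -1],
  ],
)

```text
time_s: 31.35
eef_pos: [0.4828, 0.0161, 0.0325]
eef_rot: [0.479, 0.52, 0.479, -0.52]
wrist_force: [-1.2, 0.6, 2.8]
opening: 0.462
```

Contact (force from -2.8 to +2.8 N). Release, rise and back off so the top camera sees the tray.

Request:
drive_tool(
  increments=[
    [0, 0, 0, 0, 0, 0, 0],
    [0, 0, 0, 0, 0, 0, 0.3],
    [0, 0, 0, 0, 0, 0, 0.6],
    [0, 0, 0, 0, 0, 0, 0.7],
    [-0.02, 0, 0, 0, 0, 0, 0.8],
    [-0.04, 0, 0, 0, 0, 0, 1],
    [-0.06, 0, 0, 0, 0, 0, 1],
    [0, 0, 0, 0, 0, 0, 1],
  ],
)

```text
time_s: 32.35
eef_pos: [0.4863, 0.0155, 0.1573]
eef_rot: [0.482, 0.522, 0.476, -0.518]
wrist_force: [0.2, 0.2, -0.6]
opening: 1.002
```

Request:
drive_tool(
  increments=[
    [-0.03, 0, -0.05, 0, 0, 0, 1],
    [0, 0, -0.06, 0, 0, 0, 1],
    [0, 0, -0.06, 0, 0, 0, 1],
    [0, 0, -0.06, 0, 0, 0, 1],
    [0, 0, -0.06, 0, 0, 0, 1],
    [0, 0, -0.05, 0, 0, 0, 1],
    [0, 0, 0, 0, 0, 0, 1],
    [0, 0, 0, 0, 0, 0, 1],
  ],
)

```text
time_s: 33.35
eef_pos: [0.5095, 0.3546, 0.1808]
eef_rot: [-0.479, -0.519, -0.48, 0.521]
wrist_force: [0.2, 0.3, 1.0]
opening: 0.997
```

Run:
```python
from h import *
c=camera("scene"); save("pics/s2.png",c["img"])
c=camera("top"); save("pics/t2.png",c["img"]); P=pts(c); H=P[...,2]
a=-.0825
for n,by,top in(("fan",.093,.033),("tower",.031,.059),("finned",-.031,.037),("round",-.093,.035)):
    x,y=tray_pt("b",0,by)
    m=(np.abs(P[...,0]-x)<.04)&(np.abs(P[...,1]-y)<.03)&(H>top-.007)&(H<top+.008)
    r=cv2.minAreaRect((P[m][:,:2]*1000).astype(np.float32)); d=np.array(r[0])/1000-[x,y]
    print(n,m.sum(),"top z",np.median(H[m]).round(4),np.array(r[1]).round(1),"off x,y mm",((d[0]*np.cos(a)+d[1]*np.sin(a))*1000).round(1),((-d[0]*np.sin(a)+d[1]*np.cos(a))*1000).round(1))
print(state()[0]["eef_pos"],state()[0]["dq"].round(3))
```

```text
fan 586 top z 0.0318 [40. 40.] off x,y mm -0.8 1.4
tower 760 top z 0.059 [36.1 40. ] off x,y mm 0.8 -0.1
finned 536 top z 0.0363 [42.4 41.9] off x,y mm 0.5 -0.2
round 540 top z 0.0345 [42.6 41.6] off x,y mm 0.9 0.6
[0.51006152 0.35383329 0.18150015] [-0.009 -0.008 -0.004  0.002  0.002  0.001]
```

View pics/s2.png

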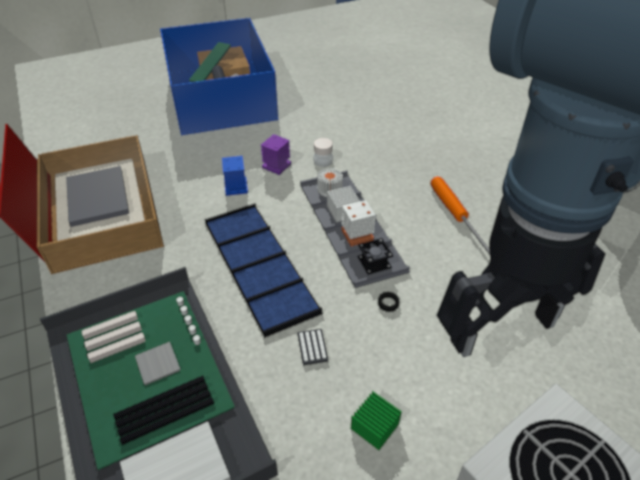

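View pics/t2.png

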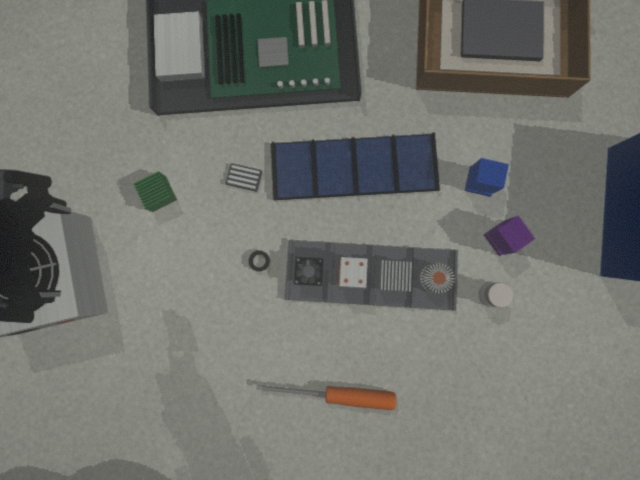

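The top view shows fan (308,271), tower (353,272), finned (396,276) and round (438,278) in the build tray from left to right. That is the strip-down order reversed. The look-alikes are untouched and the gripper is clear of everything.

```bash
python3 -c "
from h import *
print(hand_in())"
```

```text
the job is handed in; nothing more can be done
None
```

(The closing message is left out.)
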